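# Plug in the analyser's reader module and hold it down for screwing

## Task

Fit the replacement reader module (blue handle, in the black service stand; leave the rejected one with the red handle there) into the white analyser's empty bay: lift it out, turn it round so that its yellow-window end points to the analyser's front like the fitted module beside it, and lower it into the card guides. Press it down on the sprung connector with a steady push of about 10 N, which leaves the flange about 5 mm above the deck, and never ram the flange onto the deck. The job finishes while you are still holding and pressing it there, so that a colleague can start its two screws; leave the other things on the table alone.

Things in the scene. Friction and masses are not known exactly. Their poses are not given: they have to be found in the camera images.
- module_new: The replacement: flat plug-in circuit module with a blue handle, 92 mm wide (its x), 12 mm thick (its y), 97 mm tall, about 0.2 kg. Origin: centre of its underside, z up. -x is its front end: yellow light window on the flange, 4 mm thick edge tongue; the +x edge tongue is 10 mm thick, so it enters the bay only one way round. Flange 122 x 16 mm at z = 64 to 67 mm, screw heads to z = 73 mm.
- module_handle (a point): Grip point on the replacement's blue handle, 89 mm above the module's underside, centred; axes as the module's. The handle is an upright grip 46 mm (x) by 12 mm (y), from 22 mm below to 8 mm above this point; pinch it from above across its 12 mm, TCP at this point, with 40 N or more.
- component_side (a point): Middle of the replacement's component side (green board; the other face is a vented aluminium cover): 6 mm out along module +y, 34 mm above the underside. It faces the analyser's +y when fitted.
- module_old: The rejected module, same shape as the replacement but with a red handle and red tape; it stands in the other slot of the stand. Stays there.
- stand: Black service stand, fixed, 130 (x) x 150 (y) x 35 mm tall, origin under its centre. Two slots along its x at y = +40 and -40 mm, 98 x 14 mm, floor 6 mm above the table, 29 mm deep. Either module may be in either slot, standing on the floor with its front end (-x) towards the stand's +x: the wrong way round for the analyser.
- analyser: White cartridge analyser, fixed, 150 (x) x 220 (y) mm, deck (top plate) at z = 80 mm; origin under its centre; -x is its front with three dark cartridge slots. Bays at y = +60 mm (empty, open upward), 0 (fitted with a module whose blue handle stands 33 mm above the deck) and -62 mm (blanking plate).
- bay_mouth (a point): Centre of the empty bay's mouth (106 x 26 mm), level with the deck, axes as the analyser's; a module goes in with its x and y along these. Card guides at both ends flare in from 2 to 14 mm below the deck, then are parallel: front groove 7 mm, rear groove 13 mm wide, bottoms 96 mm apart (play 1.5 mm in y, 2 mm in x). With the flange on the deck a module's underside is 64 mm below this point.
- connector (a joint): How far the sprung connector in the bay is pressed down, m: 0 free, 0.012 bottomed (flange on the deck). The module's underside meets it 52 mm below bay_mouth (flange 12 mm above the deck); from there it gives 1 mm per 1.5 N. A module just standing on it presses it 1 to 2 mm.
- screwdriver: Screwdriver, 170 mm, lying on the table in front of the analyser for the colleague; origin about its middle. Leave alone.
- log_book: Red notebook, 148 x 109 x 15 mm, left side of the table; origin under its centre. Leave alone.
- label_tape: Roll of beige tape, 100 mm across, 25 mm high, at the right front. Leave alone.
- marker_1: White marker pen with black cap, 135 mm, lying at the front of the table. Leave alone.
Mind the look-alikes: they are no part of the job. Of the things that look like the stand, the larger one is meant.

How it is judged:
On the way, in this order (a step that is already met when the one before it is completed fails the run):
1. the replacement module is lifted clear of the stand by the gripper (z of module_new in the frame of stand above 0.045 m and contact force between the fingers and module_new above 2 N), for 0.1 s.
2. it stands over or in the bay's mouth, turned with its front end to the analyser's front, held by the gripper (horizontal distance between module_new and bay_mouth below 0.012 m and y of component_side in the frame of bay_mouth above 0 m and angle between the x axis of module_new and the x axis of bay_mouth, either way round below 0.15 rad and z of module_new in the frame of bay_mouth above -0.045 m and contact force between the fingers and module_new above 2 N), for 0.05 s.
At the end, for the whole second after the job is handed in: The replacement module is in the bay's guides, right way round and upright (within 0.06 rad), pressed onto the connector with 6 to 17 N so that the connector is 4.5 to 10 mm down (flange gap 2 to 7.5 mm), at rest, with the gripper still holding it through the last second (value of joint connector between 0.0045 and 0.01 m and contact force between module_new and connector between 6 and 17 N and horizontal distance between module_new and bay_mouth below 0.004 m and z of module_new in the frame of bay_mouth below -0.055 m and y of component_side in the frame of bay_mouth above 0.002 m and angle between the x axis of module_new and the x axis of bay_mouth, either way round below 0.08 rad and angle between module_new's own z axis and vertical below 0.06 rad and contact force between the fingers and module_new above 3 N and linear speed of module_new below 0.01 m/s); the arm keeps its last pose, push and grip.
It fails at once if the connector is rammed to its end (flange on the deck) (value of joint connector above 0.0117 m).
It fails at once if the rejected module is pulled up or tipped (distance of module_old from where it was at the start of the episode above 0.015 m or angle between module_old's own z axis and vertical above 0.25 rad).
It fails at once if a thing lying about is pushed away (distance of any of screwdriver, log_book, marker_1, label_tape from where it was at the start of the episode above 0.03 m).
It also fails if it takes over 38 s, if anything falls off the work surface, if the arm or the gripper's body presses on something with over 40 N, if the wrist force passes 120 N, or if a joint passes its speed limit or range.

## Robot

A 7-joint arm with a two-finger parallel gripper is mounted at the origin on a cart in front of the work surface, level with it; the furniture and walls round the work are solid. World frame = base frame: x ahead of the robot, y to its left, z up, the work surface at z = 0. Lengths are in m, angles in rad, forces in N, time in s.
With the tool pointing down it reaches from about 0.35 to 0.9 m from the base axis. Payload 19.9 kg.
Tool frame: the origin (TCP) lies between the finger pads, 19 mm behind the fingertips; this is the grasp point; z points along the fingers, y is the line along which they close (so a half turn about z gives the same grasp; the last joint's range is limited). The gripper opens to 85 mm and grips with 20 to 120 N. Pads are 22 mm wide; open, the fingers measure 114 mm over their backs; the gripper's body (76 mm by 85 mm) begins 54 mm behind the grasp point. The pads swing forward as they close: fully open they stand 13 mm farther back than shut.
Start: joints at [-1.165, 0.417, -0.01, 1.614, 0.005, 1.111, -0.053], TCP at [0.271, 0.563, 0.25] pointing down, gripper open.
Joint ranges: [-2.81, 2.81], [-0.39, 2.02], [-1.27, 1.25], [0.06, 2.57], [-1.19, 4.33], [0.19, 2], [-2.82, 2.82]. Speed limits (rad/s): [1.89, 1.89, 2.39, 2.39, 3.01, 3.01, 3.01].

## Interface

Orientations are given as a 3x3 rotation matrix whose columns are the frame's x, y, z axes.
In Python, from bench import state, read_camera, ticket gives the robot as it stands. The module is installed in compiled form; this text tells all that it offers.
- The arm moves only by the tool send_rows, never from a script. Its argument "moves" is a list of rows, each a list of 3 entries, a list of its own where there are three numbers: the closure, from -1 (fully open) to 1 (shut), then the shift along the tool's x, y, z in mm, then the turn, a rotation vector about the tool's x, y, z in degrees. A call has 1 to 10 rows; each row shifts and turns the commanded pose from where the row before left it, along the tool's axes as they then stand; what a row does not reach is not made up. A row lasts 1/8 s, in which the tool goes at most 62.5 mm and 10.7 degrees, less where a joint would pass 70% of its speed; a pose out of reach is approached as far as the arm can. A call is refused whole if a number of a shift passes 62.5 or a number of a turn 10.7, either way. A call with a gripper value outside its range is refused whole. The fingers move at their own pace and stop on an object; "newtons" is the grip in N (left out, the last holds). Time passes only in rows, so rows that do not move let the fingers close. It gives the time, the measured TCP pose, the force, the opening and the grip force at its end, in the units of the state.
- state(): the state, without advancing time (a new reading comes with each control period).
- read_camera(name): name is "scene" or "side" or "wrist"; returns a dict with "color" (480x640x3 uint8, blue, green, red), "range_z" (480x640 float32, m along the optical axis (not along the pixel's ray), 0 where there is no reading), "K" (3x3 intrinsics, pixels), "dist_coeffs" ([k1, k2, p1, p2, k3] as OpenCV has them; the pictures are not rectified), "T" (4x4, takes a point from camera to world coordinates); the wrist camera has in their place "mount" (4x4, takes a point from camera to tool coordinates, whose origin is the TCP and whose axes are the flange's). Camera axes: x right, y down, z forward; pixel columns grow to the right and rows downward; lengths in m; the calibration is good to about 2 mm. A picture is of the moment at which its call begins: read the wrist's pose just before it.
- ticket.hand_in(): hands the job in; it is judged then, once.
The state is a dict: "t": time; "joint_positions": joint angles; "dq": joint speeds; "effort": joint torques, N m; "ee_pos": TCP position; "ee_rot": TCP orientation; "contact_force": force on the tool from outside, world axes, zero at the start; "torque": the same for the moment, N m; "grip_width": finger opening in m; "grasp_force": force on a finger pad.
Only numpy, scipy, OpenCV 4.12 (cv2) and the standard library are available. Lean on these libraries where they do the work, as an engineer would, in place of code of your own. Each camera call takes 0.05 s, during which the arm holds its last target. There are 200 camera calls.

## Working session

There is one attempt and no reset: what is moved stays moved. The work goes in short steps, Python scripts to look and compute and a tool call to move; the robot and the scene stay as the last step left them, time stands still between calls to the robot, and variables do not carry over. Pictures are saved under pics/ and viewed, at most 10 in all, crops included, and the job is handed in when it is done.

Besides the shell and the picture viewer there is one more tool, called after "Request:" as name(argument=value, ...) on one line, values as JSON. send_rows: Moves the arm, as the interface text tells. Its arguments: {"type":"object","properties":{"moves":{"type":"array"},"newtons":{"type":"number"}},"required":["moves"]}

```bash
mkdir -p pics; python3 - <<'E'
from bench import state, read_camera
import cv2,numpy as np
s=state();print(s['t'],s['ee_pos'],np.round(s['ee_rot'],3),s['grip_width'])
for n in("scene","side"):
    c=read_camera(n);cv2.imwrite(f"pics/{n}0.png",c['color']);np.savez(f"{n}0.npz",**c);print(n,c['K'].tolist(),c['dist_coeffs'],np.round(c['T'],3).tolist())
E
```

```text
0.0 [0.27043122 0.5631003  0.24936358] [[-0.901  0.433 -0.   ]
 [ 0.433  0.901 -0.001]
 [-0.    -0.001 -1.   ]] 0.08553528285858482
scene [[595.1036900352182, 0.0, 318.09227077577884], [0.0, 595.1036900352182, 238.2914781158617], [0.0, 0.0, 1.0]] [-0.1797863  0.         0.         0.         0.       ] [[0.489, -0.663, 0.567, -0.413], [-0.872, -0.382, 0.305, -0.304], [0.015, -0.643, -0.765, 1.282], [0.0, 0.0, 0.0, 1.0]]
side [[503.6132321474109, 0.0, 322.5147724838008], [0.0, 503.6132321474109, 240.2802670492141], [0.0, 0.0, 1.0]] [0.03441567 0.         0.         0.         0.        ] [[-0.254, -0.731, 0.634, -0.403], [-0.967, 0.204, -0.153, 0.408], [-0.017, -0.652, -0.758, 1.187], [0.0, 0.0, 0.0, 1.0]]
```

View pics/scene0.png

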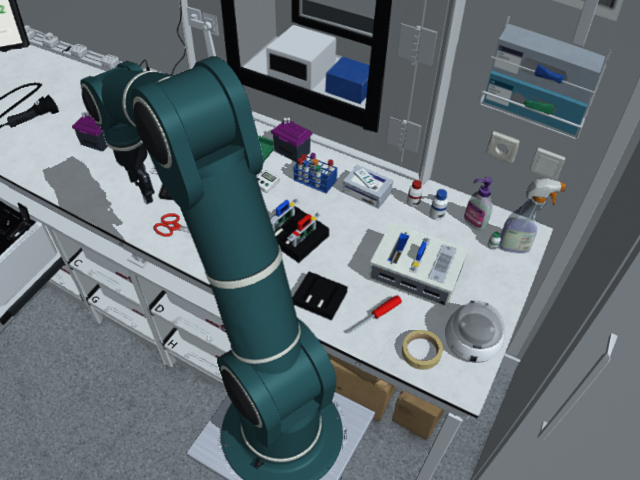

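View pics/side0.png

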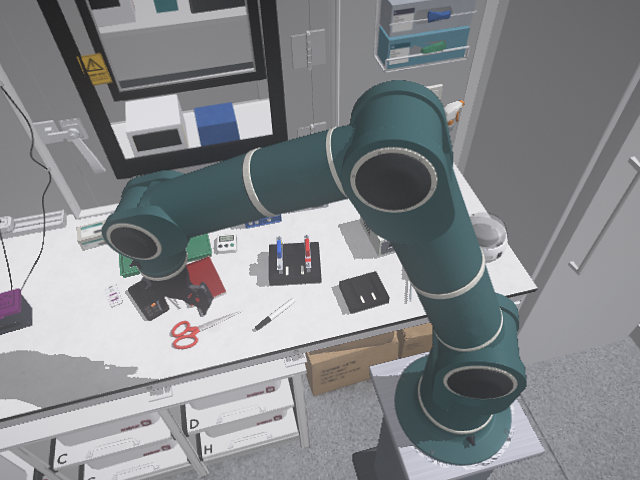

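```bash
python3 - <<'E'
import cv2,numpy as np
a=cv2.imread("pics/scene0.png")[215:315,355:475];b=cv2.imread("pics/side0.png")[225:300,255:335]
a=cv2.resize(a,None,fx=4,fy=4,interpolation=2);b=cv2.resize(b,None,fx=4.9,fy=4.9,interpolation=2)
h=max(a.shape[0],b.shape[0]);a=cv2.copyMakeBorder(a,0,h-a.shape[0],0,0,0);b=cv2.copyMakeBorder(b,0,h-b.shape[0],0,0,0)
o=np.hstack([a,b]);o=cv2.resize(o,None,fx=800/o.shape[1],fy=800/o.shape[1]);print(o.shape);cv2.imwrite("pics/crop.png",o)
E
```

```text
(367, 800, 3)
```

View pics/crop.png

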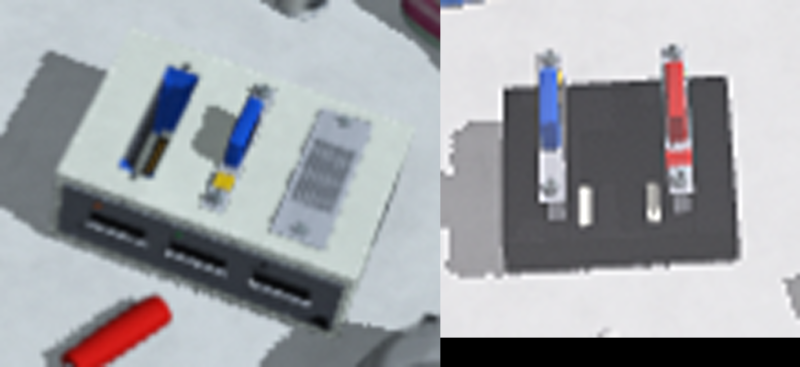

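```bash
cat > h.py <<'E'
import cv2,numpy as np
def cloud(c,T=None):
    T=c['T'] if T is None else T
    v,u=np.mgrid[0:480,0:640].astype(np.float32)
    p=cv2.undistortPoints(np.stack([u.ravel(),v.ravel()],1)[:,None],c['K'],c['dist_coeffs'])[:,0]
    z=c['range_z'].ravel();P=np.c_[p*z[:,None],z]
    W=P@T[:3,:3].T+T[:3,3];W[z==0]=np.nan
    return W.reshape(480,640,3)
def cast(c,uv,h,T=None):
    T=c['T'] if T is None else T
    p=cv2.undistortPoints(np.float32(uv).reshape(-1,1,2),c['K'],c['dist_coeffs'])[:,0]
    d=np.c_[p,np.ones(len(p))]@T[:3,:3].T
    return T[:3,3]+d*((h-T[2,3])/d[:,2])[:,None]
def rect(xy):
    (c,s,a)=cv2.minAreaRect(np.float32(xy*1000));b=cv2.boxPoints((c,s,a))
    return np.round(c,1),np.round(s,1),round(a,2),np.round(b,1).tolist()
def blob(m,k=0):
    n,l,st,ce=cv2.connectedComponentsWithStats(m.astype(np.uint8))
    i=[j for j in np.argsort(-st[1:,4])+1][k];return l==i
E
python3 - <<'E'
from h import *
for n,win,lab in(("scene",(355,475,215,315),"analyser"),("side",(255,335,225,300),"stand")):
    c=dict(np.load(n+"0.npz"));W=cloud(c);hsv=cv2.cvtColor(c['color'],cv2.COLOR_BGR2HSV);H,S,V=[hsv[...,i].astype(int) for i in range(3)]
    w=np.zeros((480,640),bool);w[win[2]:win[3],win[0]:win[1]]=1
    z=W[...,2];f=w&(z<.01)&(z>-.02);print(lab,"table z",np.nanmedian(z[f]))
    if lab=="analyser": m=blob(w&(abs(z-.08)<.008)&(V>130)&(S<60))
    else: m=blob(w&(abs(z-.035)<.008)&(V<90))
    print("top z",np.nanmedian(z[m]),m.sum())
    cs=cv2.findContours(m.astype(np.uint8),0,1)[0][0][:,0]
    print(rect(cast(c,cs,.08 if lab=="analyser" else .035)[:,:2]))
    bl=w&(H>100)&(H<130)&(S>120)&(V>60)
    for k in range(2 if lab=="analyser" else 1):
        b=blob(bl,k);print("blue",k,b.sum(),np.argwhere(b).mean(0)[::-1],np.nanpercentile(z[b],[5,50,90,98]).round(3))
        t=b&(z>np.nanpercentile(z[b],97)-.006);print(" top",t.sum(),W[t].mean(0).round(4),rect(W[t][:,:2]))
    y=w&(H>18)&(H<32)&(S>150)&(V>120);print("yellow",y.sum(),W[y].mean(0).round(4) if y.any() else 0)
    r=w&((H<6)|(H>174))&(S>150);print("red",r.sum())
    if lab=="analyser":
        d=w&(z>-.02)&((V<120)|(S>90)); print("below-deck inside")
E
```

```text
analyser table z 0.00044167148660445577
top z 0.08066038340040271 3178
(array([556.7, -82.2]), array([155.7, 221.6]), 4.29, [[470.79998779296875, 22.5], [487.3999938964844, -198.5], [642.5999755859375, -186.8000030517578], [626.0, 34.20000076293945]])
blue 0 133 [401.63157895 241.5037594 ] [0.019 0.055 0.075 0.078]
 top 23 [ 0.6038 -0.0174  0.076 ] (array([601.6, -17.5]), array([24.6, 17.8]), 84.7, [[591.5999755859375, -28.899999618530273], [609.4000244140625, -30.5], [611.5999755859375, -6.0], [593.9000244140625, -4.400000095367432]])
blue 1 95 [420.73684211 250.64210526] [0.091 0.111 0.115 0.117]
 top 49 [ 0.556  -0.083   0.1136] (array([555.8, -82.9]), array([46.5, 11.7]), 1.55, [[532.4000244140625, -77.69999694824219], [532.7000122070312, -89.30000305175781], [579.2000122070312, -88.0999984741211], [578.7999877929688, -76.4000015258789]])
yellow 17 [ 0.5232 -0.0846  0.0859]
red 246
below-deck inside
stand table z 6.908042676267989e-05
top z 0.034920924291866884 1369
(array([505.5, 275.5]), array([146.7, 134.3]), 79.25, [[425.8999938964844, 216.0], [557.7999877929688, 190.89999389648438], [585.2000122070312, 335.1000061035156], [453.20001220703125, 360.1000061035156]])
blue 0 54 [278.61111111 246.85185185] [0.096 0.102 0.106 0.109]
 top 21 [0.5133 0.3137 0.1049] (array([515.4, 314.2]), array([ 8.7, 40.8]), 78.66, [[494.5, 313.8999938964844], [534.5999755859375, 305.8999938964844], [536.2999877929688, 314.5], [496.20001220703125, 322.5]])
yellow 0 0
red 46
```

Request:
send_rows(moves=[[-0.2, [-41, -14.7, 0], [0, 0, 0]], [-0.2, [-41, -14.7, 0], [0, 0, 0]], [-0.2, [-41, -14.7, 0], [0, 0, 0]], [-0.2, [-41, -14.7, 0], [0, 0, 0]], [-0.2, [-41, -14.7, 0], [0, 0, 0]], [-0.2, [-41, -14.7, 0], [0, 0, 0]], [-0.2, [-41, -14.7, 0], [0, 0, 0]], [-0.2, [-41, -14.7, 0], [0, 0, 0]], [-0.2, [0, 0, 0], [0, 0, -7.5]], [-0.2, [0, 0, 0], [0, 0, -7.5]]], newtons=60)

```text
t: 1.35
ee_pos: [0.5155, 0.3148, 0.2496]
ee_rot: [[-0.983, 0.182, -0.001], [0.182, 0.983, -0.001], [0.0, -0.001, -1.0]]
contact_force: [-0.3, 0.6, 0.2]
grip_width: 0.0513
grasp_force: 0.0
```

```bash
python3 - <<'E'
from bench import state, read_camera
import cv2,numpy as np
s=state();c=read_camera("wrist");print(s['t'],s['ee_pos'],np.round(s['ee_rot'],3),s['grip_width'],np.round(s['joint_positions'],2),s['contact_force'])
cv2.imwrite("pics/w1.png",c['color']);T=np.eye(4);T[:3,:3]=s['ee_rot'];T[:3,3]=s['ee_pos'];print(np.round(c['mount'],3))
np.savez("w1.npz",Tw=T@c['mount'],**c)
E
```

```text
1.35 [0.51551023 0.31481005 0.24955807] [[-0.983  0.182 -0.001]
 [ 0.182  0.983 -0.001]
 [ 0.    -0.001 -1.   ]] 0.051256516822138026 [-0.65  0.38  0.07  1.67 -0.03  1.09  0.81] [-0.29145251  0.61904656  0.15062986]
[[ 0.001 -0.963 -0.271  0.069]
 [ 1.     0.001  0.001 -0.002]
 [-0.001 -0.271  0.963 -0.124]
 [ 0.     0.     0.     1.   ]]
```

View pics/w1.png

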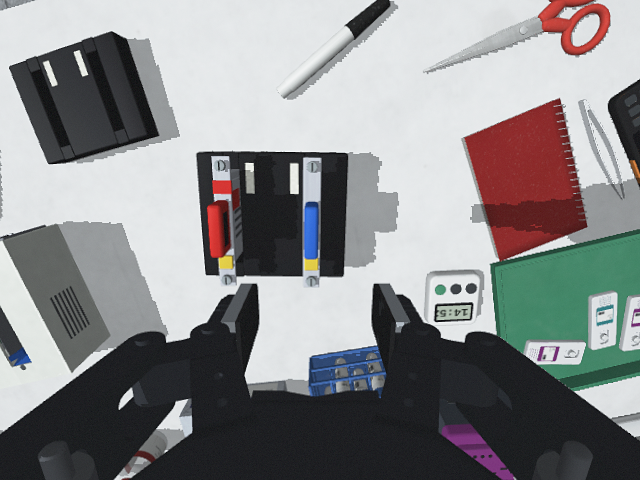

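```bash
python3 - <<'E'
from h import *
c=dict(np.load("w1.npz"));Tw=c['Tw'];W=cloud(c,Tw);z=W[...,2]
hsv=cv2.cvtColor(c['color'],cv2.COLOR_BGR2HSV);H,S,V=[hsv[...,i].astype(int) for i in range(3)]
w=np.zeros((480,640),bool);w[150:290,290:335]=1
b=blob(w&(H>100)&(H<130)&(S>120)); t=b&(z>.09)
print(b.sum(),t.sum(),np.nanpercentile(z[b],[5,50,95]),W[t].mean(0))
cs=cv2.findContours((b&(z>.098)).astype(np.uint8),0,1)[0][0][:,0]
print(rect(cast(c,cs,.103,Tw)[:,:2]))
f=blob(w&(abs(z-.07)<.006)&(S<80)&(V>100)|(w&(abs(z-.07)<.006)));cs=cv2.findContours(f.astype(np.uint8),0,1)[0][0][:,0];print("flange",np.nanmedian(z[f]),rect(cast(c,cs,.073,Tw)[:,:2]))
E
```

```text
758 726 [0.09385603 0.10307263 0.10441397] [0.51510423 0.30965892 0.10277716]
(array([515.9, 309.3]), array([10.9, 44.5]), 79.7, [[493.0, 307.8999938964844], [536.7999877929688, 299.8999938964844], [538.7000122070312, 310.70001220703125], [495.0, 318.6000061035156]])
flange 0.07344873965235049 (array([516.9, 309. ]), array([ 16., 122.]), 78.92, [[455.5, 312.8999938964844], [575.2000122070312, 289.5], [578.2999877929688, 305.1000061035156], [458.5, 328.6000061035156]])
```

```bash
python3 - <<'E'
from h import *
from bench import read_camera
for n,win in(("scene",(255,345,185,265)),("side",(265,292,225,300))):
    for src in("old","new"):
        c=dict(np.load(n+"0.npz")) if src=="old" else read_camera(n)
        W=cloud(c);z=W[...,2];hsv=cv2.cvtColor(c['color'],cv2.COLOR_BGR2HSV);H,S,V=[hsv[...,i].astype(int) for i in range(3)]
        w=np.zeros((480,640),bool);w[win[2]:win[3],win[0]:win[1]]=1
        m=w&(H>100)&(H<130)&(S>120)&(V>60)&(z>.06)&(W[...,0]<.6)
        if m.sum()<10: print(n,src,"none");continue
        b=blob(m);cs=cv2.findContours((b&(z>.098)).astype(np.uint8),0,1)[0][0][:,0]
        print(n,src,b.sum(),W[b&(z>.098)].mean(0).round(4),rect(cast(c,cs,.103)[:,:2]))
E
```

```text
scene old 115 [0.5135 0.3081 0.1023] (array([512.7, 306.9]), array([16.6, 46. ]), 80.93, [[488.70001220703125, 302.29998779296875], [534.0999755859375, 295.1000061035156], [536.7000122070312, 311.3999938964844], [491.29998779296875, 318.70001220703125]])
scene new none
side old 53 [0.5144 0.3146 0.1026] (array([515.4, 314.4]), array([ 8.5, 44.6]), 78.43, [[492.70001220703125, 314.70001220703125], [536.4000244140625, 305.70001220703125], [538.0999755859375, 314.1000061035156], [494.3999938964844, 323.0]])
side new 52 [0.5148 0.3144 0.1023] (array([515.4, 314.4]), array([ 8.5, 44.6]), 78.43, [[492.70001220703125, 314.70001220703125], [536.4000244140625, 305.70001220703125], [538.0999755859375, 314.1000061035156], [494.3999938964844, 323.0]])
```

Request:
send_rows(moves=[[-0.2, [0, -5, 38], [0, 0, 0]], [-0.2, [0, 0, 38], [0, 0, 0]], [-0.2, [0, 0, 38], [0, 0, 0]], [-0.2, [0, 0, 0], [0, 0, 0]]])

```text
t: 2.0
ee_pos: [0.5131, 0.3097, 0.1338]
ee_rot: [[-0.982, 0.187, -0.004], [0.187, 0.982, -0.003], [0.003, -0.004, -1.0]]
contact_force: [-0.1, 0.4, 0.8]
grip_width: 0.0517
grasp_force: 0.0
```

```bash
cat >> h.py <<'E'
def snap(name):
    from bench import state, read_camera
    s=state();c=read_camera("wrist");T=np.eye(4);T[:3,:3]=s['ee_rot'];T[:3,3]=s['ee_pos'];c['Tw']=T@c['mount'];c['Tool']=T
    cv2.imwrite(f"pics/{name}.png",c['color']);np.savez(name+".npz",**c);print(s['t'],np.round(s['ee_pos'],4),np.round(s['contact_force'],1),s['grip_width'],s['grasp_force'])
    return c
E
python3 - <<'E'
from h import *
c=snap("w2");Tw=c['Tw'];W=cloud(c,Tw);z=W[...,2]
hsv=cv2.cvtColor(c['color'],cv2.COLOR_BGR2HSV);H,S,V=[hsv[...,i].astype(int) for i in range(3)]
b=blob((H>100)&(H<130)&(S>120)&(z>.098)&(z<.11)&(abs(W[...,1]-.31)<.03)&(abs(W[...,0]-.515)<.05))
cs=cv2.findContours(b.astype(np.uint8),0,1)[0][0][:,0]
print(b.sum(),cs.mean(0),W[b].mean(0),rect(cast(c,cs,.103,Tw)[:,:2]))
E
```

```text
2.0 [0.5131 0.3097 0.1338] [-0.1  0.4  0.8] 0.0517072537945801 0.0
1885 [318.83919598 290.83417085] [0.51461114 0.30963668 0.10296594] (array([515.3, 309.6]), array([11.1, 45.6]), 78.95, [[491.8999938964844, 308.6000061035156], [536.5999755859375, 299.79998779296875], [538.7999877929688, 310.70001220703125], [494.0, 319.5]])
```

View pics/w2.png

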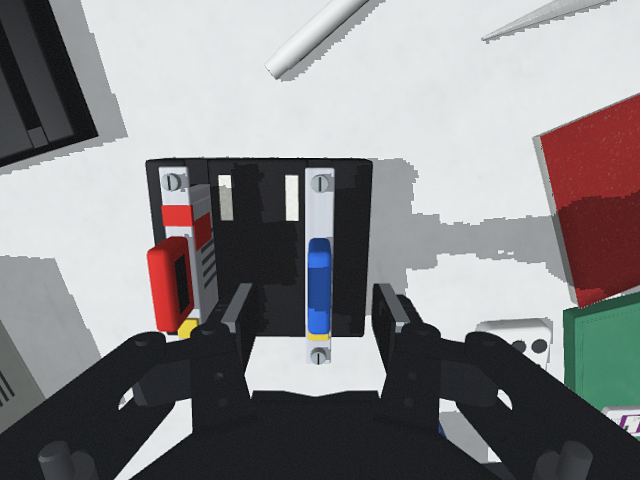

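Request:
send_rows(moves=[[-0.2, [-2, 0, 18], [0, 0, 0]], [-0.2, [0, 0, 18], [0, 0, 0]], [-0.2, [0, 0, 0], [0, 0, 0]]])

```text
t: 2.42
ee_pos: [0.5158, 0.3097, 0.0987]
ee_rot: [[-0.983, 0.185, -0.002], [0.185, 0.983, -0.001], [0.001, -0.002, -1.0]]
contact_force: [-0.5, 0.7, 0.3]
grip_width: 0.0513
grasp_force: 0.0
```

Request:
send_rows(moves=[[0.3, [0, 0, 0], [0, 0, 0]], [1, [0, 0, 0], [0, 0, 0]], [1, [0, 0, 0], [0, 0, 0]], [1, [0, 0, 0], [0, 0, 0]], [1, [0, 0, 0], [0, 0, 0]], [1, [0, 0, 0], [0, 0, 0]]], newtons=70)

```text
t: 3.18
ee_pos: [0.5168, 0.3104, 0.1008]
ee_rot: [[-0.983, 0.185, 0.001], [0.185, 0.983, 0.001], [-0.001, 0.001, -1.0]]
contact_force: [-0.5, -1.1, 7.4]
grip_width: 0.0105
grasp_force: 69.3
```

Request:
send_rows(moves=[[1, [0, 0, -8], [0, 0, 0]], [1, [0, 0, -15], [0, 0, 0]], [1, [0, 0, -20], [0, 0, 0]], [1, [0, 0, -25], [0, 0, 0]], [1, [0, 0, -35], [0, 0, 0]], [1, [0, 0, -40], [0, 0, 0]], [1, [0, 0, 0], [0, 0, 0]]])

```text
t: 4.05
ee_pos: [0.5175, 0.3105, 0.247]
ee_rot: [[-0.983, 0.185, 0.005], [0.185, 0.983, 0.003], [-0.004, 0.004, -1.0]]
contact_force: [0.8, -0.4, -3.5]
grip_width: 0.0105
grasp_force: 68.7
```

```bash
python3 - <<'E'
from h import *
from bench import state
s=state();print(s['ee_pos'],s['ee_rot'].round(4) if hasattr(s['ee_rot'],'round') else s['ee_rot'])
c=snap("w3")
E
```

```text
[0.5174642  0.31047274 0.24695737] [[-0.9827  0.1852  0.0045]
 [ 0.1852  0.9827  0.0028]
 [-0.0039  0.0036 -1.    ]]
4.05 [0.5175 0.3105 0.247 ] [ 0.8 -0.4 -3.5] 0.010465884680497809 68.69834303855896
```

View pics/w3.png

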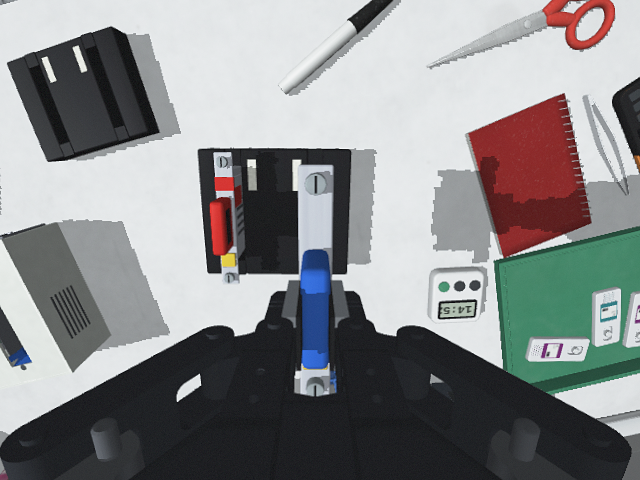

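Request:
send_rows(moves=[[1, [-6, -20, 0], [0, 0, 0]], [1, [-12, -40, 0], [0, 0, 0]], [1, [-12, -40, 0], [0, 0, 0]], [1, [-12, -40, 0], [0, 0, 0]], [1, [-12, -40, 0], [0, 0, 0]], [1, [-12, -40, 0], [0, 0, 0]], [1, [-12, -40, 0], [0, 0, 0]], [1, [-12, -40, 0], [0, 0, 0]], [1, [-6, -20, 0], [0, 0, 0]], [1, [0, 0, 0], [0, 0, 5]]])

```text
t: 5.35
ee_pos: [0.5506, -0.0253, 0.2422]
ee_rot: [[-0.961, 0.275, -0.002], [0.275, 0.961, -0.001], [0.001, -0.001, -1.0]]
contact_force: [-0.8, 0.8, -2.2]
grip_width: 0.0107
grasp_force: 68.6
```

Request:
send_rows(moves=[[1, [0, 0, 0], [0, 0, 10]], [1, [0, 0, 0], [0, 0, 10]], [1, [0, 0, 0], [0, 0, 10]], [1, [0, 0, 0], [0, 0, 10]], [1, [0, 0, 0], [0, 0, 10]], [1, [0, 0, 0], [0, 0, 10]], [1, [0, 0, 0], [0, 0, 10]], [1, [0, 0, 0], [0, 0, 10]], [1, [0, 0, 0], [0, 0, 10]], [1, [0, 0, 0], [0, 0, 10]]])

```text
t: 6.6
ee_pos: [0.5506, -0.0232, 0.2422]
ee_rot: [[0.439, 0.898, -0.002], [0.898, -0.439, -0.0], [-0.001, -0.001, -1.0]]
contact_force: [0.6, -0.6, -2.3]
grip_width: 0.0106
grasp_force: 68.6
```

Request:
send_rows(moves=[[1, [0, 0, 0], [0, 0, 10]], [1, [0, 0, 0], [0, 0, 10]], [1, [0, 0, 0], [0, 0, 10]], [1, [0, 0, 0], [0, 0, 10]], [1, [0, 0, 0], [0, 0, 10]], [1, [0, 0, 0], [0, 0, 10]], [1, [0, 0, 0], [0, 0, 0]], [1, [0, 0, 0], [0, 0, 0]]])

```text
t: 7.6
ee_pos: [0.5512, -0.0226, 0.2427]
ee_rot: [[0.997, 0.079, -0.001], [0.079, -0.997, -0.0], [-0.001, 0.0, -1.0]]
contact_force: [0.3, 0.5, -3.2]
grip_width: 0.0105
grasp_force: 68.6
```

```bash
python3 - <<'E'
from h import *
from bench import state,read_camera
s=state();print(s['ee_pos'],np.round(s['ee_rot'],4),np.round(s['joint_positions'],2))
c=snap("w4");d=read_camera("scene");np.savez("scene4.npz",**d);i=np.vstack([cv2.resize(c['color'],(533,400)),]);
j=cv2.resize(d['color'][190:310,340:480],None,fx=3.3,fy=3.3);j=j[:400];i=cv2.resize(i,(440,330));j=cv2.resize(j,(360,309));j=cv2.copyMakeBorder(j,0,330-309,0,0,0)
cv2.imwrite("pics/w4c.png",np.hstack([i,j]))
E
```

```text
[ 0.5511771  -0.02255667  0.24267645] [[ 9.968e-01  7.940e-02 -7.000e-04]
 [ 7.940e-02 -9.968e-01 -2.000e-04]
 [-7.000e-04  2.000e-04 -1.000e+00]] [-0.62  0.37  0.75  1.83 -0.28  1.06 -1.25]
7.6 [ 0.5512 -0.0226  0.2427] [ 0.3  0.5 -3.2] 0.010477699825203305 68.6314594745636
```

View pics/w4c.png

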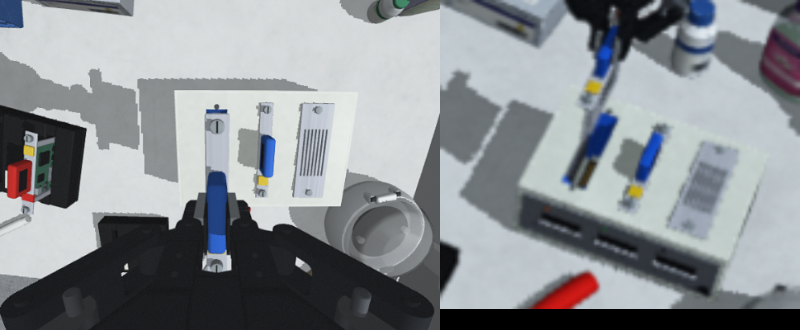

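```bash
cat > m.py <<'E'
from h import *
import sys
c=dict(np.load(sys.argv[1]+".npz"));Tw=c['Tw'];W=cloud(c,Tw);z=W[...,2];tcp=c['Tool'][:3,3]
hsv=cv2.cvtColor(c['color'],cv2.COLOR_BGR2HSV);H,S,V=[hsv[...,i].astype(int) for i in range(3)]
blue=(H>100)&(H<130)&(S>120)
def R(m,h,n):
    m=blob(m);cs=max(cv2.findContours(m.astype(np.uint8),0,1)[0],key=len)[:,0];print(n,m.sum(),"z",np.nanmedian(z[m]).round(4),rect(cast(c,cs,h,Tw)[:,:2]));return m
near=(np.hypot(W[...,0]-tcp[0],W[...,1]-tcp[1])<.045)
b=blue&near&(z>tcp[2]-.03)
zt=np.nanpercentile(z[b],80);print("held handle top z",zt,"tcp",tcp)
R(b&(z>zt-.004),zt,"held handle")
fl=(abs(z-(zt-.03))<.006)|(abs(z-(zt-.024))<.004);R(fl&(abs(W[...,1]-tcp[1])<.02)&(W[...,0]>tcp[0]-.08)&(W[...,0]<tcp[0]+.08),zt-.03,"held flange far")
R(blue&(abs(z-.113)<.006)&(abs(W[...,1]+.083)<.03)&~near|(blue&(abs(z-.113)<.006)&(W[...,1]<-.06)),.113,"fitted handle")
m=R((abs(z-.0805)<.005)&(V>140)&(S<60)|((abs(z-.083)<.008)&(W[...,1]<-.05)),.08,"deck")
E
python3 m.py w4
```

```text
held handle top z 0.24559336430828224 tcp [ 0.5511771  -0.02255667  0.24267645]
held handle 2752 z 0.2451 (array([551.3, -24.2]), array([45.3, 11.7]), 4.64, [[528.2000122070312, -20.200000762939453], [529.2000122070312, -31.899999618530273], [574.2999877929688, -28.200000762939453], [573.4000244140625, -16.5]])
held flange far 3268 z 0.2155 (array([583.3, -21.5]), array([53.8, 15.9]), 4.47, [[555.9000244140625, -15.699999809265137], [557.0999755859375, -31.5], [610.7999877929688, -27.399999618530273], [609.5, -11.5]])
fitted handle 896 z 0.113 (array([560.3, -81.9]), array([45.5, 12.8]), 4.44, [[537.0999755859375, -77.30000305175781], [538.0999755859375, -90.0], [583.5, -86.5], [582.5, -73.80000305175781]])
deck 35410 z 0.0807 (array([559.3, -83.6]), array([150.4, 220.5]), 4.62, [[475.5, 20.200000762939453], [493.29998779296875, -199.60000610351562], [643.2000122070312, -187.5], [625.4000244140625, 32.29999923706055]])
```

Request:
send_rows(moves=[[1, [3, 0, 15], [0, 0, 0]], [1, [0, 0, 20], [0, 0, 0]], [1, [0, 0, 15], [0, 0, 0]], [1, [0, 0, 5], [0, 0, 0]], [1, [0, 0, 0], [0, 0, 0]], [1, [0, 0, 0], [0, 0, 0]]])

```text
t: 8.45
ee_pos: [0.5548, -0.022, 0.1885]
ee_rot: [[0.997, 0.076, 0.001], [0.076, -0.997, 0.0], [0.001, 0.0, -1.0]]
contact_force: [0.4, -0.6, -1.5]
grip_width: 0.0106
grasp_force: 68.6
```

```bash
cat > m2.py <<'E'
from h import *
from bench import read_camera,state
c=read_camera("scene");W=cloud(c);z=W[...,2];hsv=cv2.cvtColor(c['color'],cv2.COLOR_BGR2HSV);H,S,V=[hsv[...,i].astype(int) for i in range(3)]
w=np.zeros((480,640),bool);w[170:320,340:480]=1
bl=w&(H>100)&(H<130)&(S>120)&(V>60)
for lo,hi,n in((.125,.25,"held"),(.1,.12,"fitted")):
    m=blob(bl&(z>lo)&(z<hi)&(abs(W[...,0]-.555)<.05)&(W[...,1]<.02));zt=np.nanpercentile(z[m],90);m&=(z>zt-.004)
    cs=max(cv2.findContours(m.astype(np.uint8),0,1)[0],key=len)[:,0];print("scene",n,zt,m.sum(),W[m].mean(0).round(4),rect(cast(c,cs,zt-.001)[:,:2])[:3])
y=w&(H>18)&(H<32)&(S>150)&(V>120)
n,l,st,ce=cv2.connectedComponentsWithStats(y.astype(np.uint8))
for i in range(1,n): 
    if st[i,4]>5: print("yellow",st[i,4],ce[i].round(1),np.nanmedian(W[l==i],0).round(4))
E
python3 - <<'E'
from h import *
snap("w5")
E
python3 m.py w5; python3 m2.py
```

```text
8.45 [ 0.5548 -0.022   0.1885] [ 0.4 -0.6 -1.5] 0.010611748446043906 68.5942018032074
held handle top z 0.19146372117223723 tcp [ 0.554815   -0.02199964  0.18849903]
held handle 2764 z 0.1909 (array([554.9, -23.7]), array([45.2, 11.7]), 4.44, [[531.9000244140625, -19.600000381469727], [532.7999877929688, -31.299999237060547], [577.9000244140625, -27.799999237060547], [577.0, -16.100000381469727]])
held flange far 3273 z 0.1613 (array([587. , -21.1]), array([53.8, 15.9]), 4.22, [[559.5999755859375, -15.100000381469727], [560.7999877929688, -31.0], [614.4000244140625, -27.0], [613.2999877929688, -11.199999809265137]])
fitted handle 1377 z 0.113 (array([560.5, -81.9]), array([45.5, 13.2]), 5.12, [[537.2000122070312, -77.30000305175781], [538.4000244140625, -90.5], [583.7000122070312, -86.4000015258789], [582.5, -73.30000305175781]])
deck 48852 z 0.0807 (array([559.2, -83.5]), array([150.2, 220.5]), 4.46, [[475.79998779296875, 20.5], [492.8999938964844, -199.3000030517578], [642.5999755859375, -187.60000610351562], [625.5, 32.20000076293945]])
scene held 0.19348945405732676 39 [ 0.5485 -0.0228  0.1934] (array([549., -23.]), array([47.3, 10.4]), 6.33)
scene fitted 0.11482695365318936 48 [ 0.5558 -0.0824  0.1131] (array([555.4, -83. ]), array([46.8, 11.5]), 2.7)
yellow 17 [396.9 236.8] [ 0.5151 -0.0252  0.1641]
yellow 17 [415.5 263.7] [ 0.5211 -0.0846  0.0865]
```

Request:
send_rows(moves=[[1, [1, 0, 8], [0, 0, 0]], [1, [0, 0, 8], [0, 0, 0]], [1, [0, 0, 5], [0, 0, 0]], [1, [0, 0, 4], [0, 0, 0]], [1, [0, 0, 0], [0, 0, 0]]])

```text
t: 9.18
ee_pos: [0.5554, -0.022, 0.1628]
ee_rot: [[0.997, 0.076, -0.0], [0.076, -0.997, -0.0], [-0.0, 0.0, -1.0]]
contact_force: [0.7, 0.1, -2.0]
grip_width: 0.0108
grasp_force: 68.6
```

Request:
send_rows(moves=[[1, [0, 0, 3], [0, 0, 0]], [1, [0, 0, 3], [0, 0, 0]], [1, [0, 0, 3], [0, 0, 0]], [1, [0, 0, 0], [0, 0, 0]]])

```text
t: 9.68
ee_pos: [0.5554, -0.0219, 0.1538]
ee_rot: [[0.997, 0.076, -0.0], [0.076, -0.997, -0.0], [-0.0, 0.0, -1.0]]
contact_force: [-0.3, -0.5, -3.0]
grip_width: 0.0107
grasp_force: 68.6
```

Request:
send_rows(moves=[[1, [0, 0, 4], [0, 0, 0]], [1, [0, 0, 4], [0, 0, 0]], [1, [0, 0, 4], [0, 0, 0]], [1, [0, 0, 0], [0, 0, 0]]])

```text
t: 10.18
ee_pos: [0.5554, -0.0219, 0.1417]
ee_rot: [[0.997, 0.076, -0.001], [0.076, -0.997, -0.0], [-0.001, 0.0, -1.0]]
contact_force: [0.4, 0.3, -2.9]
grip_width: 0.0104
grasp_force: 68.6
```

Request:
send_rows(moves=[[1, [0, 0, 4], [0, 0, 0]], [1, [0, 0, 4], [0, 0, 0]], [1, [0, 0, 4], [0, 0, 0]], [1, [0, 0, 2], [0, 0, 0]], [1, [0, 0, 0], [0, 0, 0]]])

```text
t: 10.8
ee_pos: [0.5555, -0.0219, 0.1279]
ee_rot: [[0.997, 0.076, -0.0], [0.076, -0.997, -0.0], [-0.0, 0.0, -1.0]]
contact_force: [0.5, -0.5, -2.1]
grip_width: 0.0103
grasp_force: 68.6
```

Request:
send_rows(moves=[[1, [0, 0, 3], [0, 0, 0]], [1, [0, 0, 2], [0, 0, 0]], [1, [0, 0, 2], [0, 0, 0]], [1, [0, 0, 0], [0, 0, 0]]])

```text
t: 11.3
ee_pos: [0.5556, -0.0219, 0.121]
ee_rot: [[0.997, 0.076, -0.0], [0.076, -0.997, -0.0], [-0.0, 0.0, -1.0]]
contact_force: [-1.0, 1.3, 0.5]
grip_width: 0.0105
grasp_force: 69.0
```

Request:
send_rows(moves=[[1, [0, 0, 1], [0, 0, 0]], [1, [0, 0, 1], [0, 0, 0]], [1, [0, 0, 0], [0, 0, 0]]])

```text
t: 11.68
ee_pos: [0.5556, -0.0219, 0.1191]
ee_rot: [[0.997, 0.076, 0.0], [0.076, -0.997, -0.0], [0.0, 0.0, -1.0]]
contact_force: [-0.4, 0.4, 3.0]
grip_width: 0.0103
grasp_force: 69.4
```

Request:
send_rows(moves=[[1, [0, 0, 1], [0, 0, 0]], [1, [0, 0, 1], [0, 0, 0]], [1, [0, 0, 1], [0, 0, 0]], [1, [0, 0, 0], [0, 0, 0]], [1, [0, 0, 0], [0, 0, 0]], [1, [0, 0, 0], [0, 0, 0]]])

```text
t: 12.42
ee_pos: [0.5557, -0.0219, 0.1162]
ee_rot: [[0.997, 0.076, 0.0], [0.076, -0.997, 0.0], [0.0, 0.0, -1.0]]
contact_force: [-1.5, 0.1, 7.7]
grip_width: 0.0106
grasp_force: 70.0
```

```bash
python3 - <<'E'
from h import *
snap("w6")
from bench import state,read_camera
f=[]
for _ in range(8): read_camera("side");f.append(state()['contact_force'])
print(np.mean(f,0),np.std(f,0))
E
python3 m.py w6; python3 m2.py
```

```text
12.425 [ 0.5557 -0.0219  0.1162] [-1.5  0.1  7.7] 0.010607515470164555 69.9979305267334
[-1.83940515  0.42418195  7.37238206] [0.33733617 0.4363147  0.35035708]
held handle top z 0.11918667021315343 tcp [ 0.55570208 -0.0218872   0.11621492]
held handle 2756 z 0.1187 (array([555.8, -23.6]), array([45.3, 11.7]), 4.44, [[532.7999877929688, -19.5], [533.7000122070312, -31.200000762939453], [578.7999877929688, -27.700000762939453], [577.9000244140625, -16.0]])
held flange far 3275 z 0.089 (array([587.9, -20.9]), array([53.8, 15.9]), 4.26, [[560.5, -15.0], [561.7000122070312, -30.799999237060547], [615.2999877929688, -26.799999237060547], [614.0999755859375, -11.0]])
fitted handle 2450 z 0.113 (array([564.1, -81.1]), array([40.6, 13.3]), 4.88, [[543.2999877929688, -76.19999694824219], [544.4000244140625, -89.4000015258789], [584.9000244140625, -86.0], [583.7000122070312, -72.69999694824219]])
deck 77187 z 0.0807 (array([559.1, -83.4]), array([150.5, 220.9]), 4.41, [[475.5, 21.0], [492.5, -199.3000030517578], [642.5999755859375, -187.6999969482422], [625.5999755859375, 32.5]])
scene held 0.13103029402115615 2 [ 0.5446 -0.0281  0.1304] (array([544.9, -28. ]), array([3.3, 0. ]), -155.88)
scene fitted 0.11521663281693405 40 [ 0.5562 -0.0831  0.1139] (array([556.6, -83.5]), array([43.7, 10.4]), 2.44)
yellow 19 [393.6 254.7] [ 0.5163 -0.0248  0.0904]
yellow 17 [415.5 263.7] [ 0.5217 -0.0844  0.086 ]
```

View pics/w6.png

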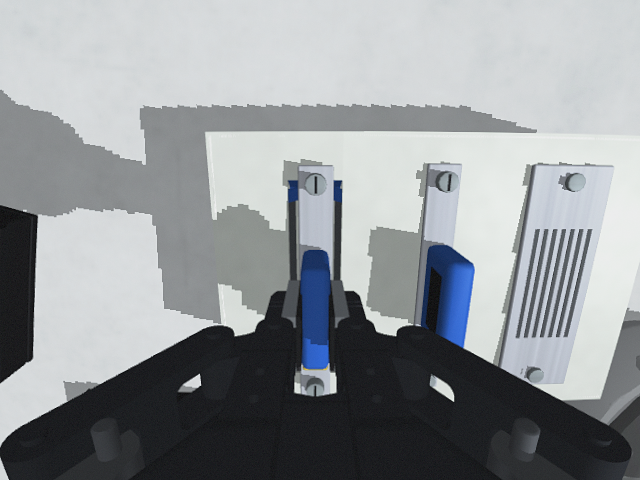

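```bash
python3 -c "
from bench import ticket
print(ticket.hand_in())"
```

```text
the job is handed in; nothing more can be done
None
```

I fitted the replacement module in the empty bay with its yellow-window end to the front. The arm is still holding it down with about 10 N, the flange sits about 5.5 mm above the deck, and I handed the job in at about 13 s; no verdict was shown.

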